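Jack up the microscope platform and hold it

TASK

Take the cast pad out of its open mould and seat it, wide end down, in the cup of the little lever jack, then set the jack on the table so that the cup is centred under the round-ended lift lug of the microscope platform. Pump the handle: press it fully down once so that the platform rises on the pad, let it come all the way back up so that the platform settles, then press it fully down again and finish while still holding it down, so that I can adjust a levelling foot. Raise the platform with the jack only, keep your hand off the platform and microscope, and leave everything else where it is.

Things in the scene. Friction and masses are not known exactly. Their poses are not given: they have to be found in the camera images.
- pad_center (a point): Centre of the grey cast pad, half-way up. Pad 22 mm tall, 30 g: foot disc 34 mm across, 7 mm high; above it a round boss 26 mm across, 15 mm high (grasp that). At the start the foot lies in the mould's larger cavity, flush with its top, only the boss standing out. z up. Seated in the cup this point is 11 mm above the cup's floor.
- mould: Fixed aluminium mould block 110 x 66 x 16 mm with two round cavities 7 mm deep; origin at the centre of its underside. The larger cavity (39 mm) is 27 mm to -x of the origin in its own frame and holds the pad; the smaller (31 mm) is empty.
- jack: Loose lever jack, 0.8 kg. Origin on the table under the middle of its upright aluminium block; own x points from handle to cup, z up. Base plate x -150 to +105, 76 wide, 8 mm thick. Block 56 (x) by 44 mm (y), top 70 mm above the table: grasp it across y from above to carry or slide the jack. Saddle cup at x +75 mm; handle pivot at x -38 mm, 58 mm high, behind the block.
- saddle_cup (a point): Centre of the inner floor of the jack's round steel saddle cup (inner diameter 40 mm, outer 46 mm, rim 6 mm above the floor). 40 mm above the table with the handle up; it rises 20 mm as the handle goes fully down. z axis up.
- handle (a joint): Jack handle angle, rad: 0 fully up (start), 0.45 fully down at its stop. The saddle rises in proportion (20 mm at 0.45). A spring and the load bring it back up by itself when it is let go; about 2 N at the bar without load and 4 to 7 N with the platform on it.
- handle_bar (a point): Centre of the handle's black rubber crossbar, 18 mm thick, 60 mm long along the jack's y, 125 mm from the pivot. In the jack's frame, up: x -148 mm, 118 mm above the table; fully down: x -163 mm, 64 mm above the table. Push it down from above along this arc; dragging it sideways can shift the jack.
- lift_point (a point): Lowest point of the steel dome (radius 12 mm) under the platform's round-ended lug, 68 mm above the table at rest, 6 mm above the pad's top once in the cup; a full stroke raises it 14 mm. A steel disc marks it on top, 18 mm higher. Platform axes: the lug sticks out along -y, this point 45 mm from the edge, so slide the jack in towards +y. The square slotted ear 85 mm to -x is not it.
- plate: The white microscope platform with the stereo microscope, 240 x 230 mm, its plate 73 to 89 mm above the table, hinged along its +y edge (270 mm from the lift point) on a grey fixed stand; it lifts on the lug side and falls back by its weight. Origin on the hinge line.
- jar: Bystander, to be left alone: closed glass jar with white cap, 60 mm across, 85 mm tall.
- dish: Bystander, to be left alone: open glass dish, 90 mm across, 15 mm tall.
- driver: Bystander, to be left alone: screwdriver lying flat, 180 mm long.
- cleaner: Bystander, to be left alone: white plastic bottle, 56 mm across, 140 mm tall.
Mind the look-alikes: they are no part of the job. Of the things shaped like the part that bears pad_center, the grey one is meant.

How it is judged:
On the way, in this order (a step that is already met when the one before it is completed fails the run):
1. the pad sits in the jack's cup, wide end down (horizontal distance between pad_center and saddle_cup below 0.005 m and z of pad_center in the frame of saddle_cup between 0.008 and 0.014 m and angle between pad_center's own z axis and vertical below 0.12 rad and contact force between the fingers and pad_c0 below 0.1 N and contact force between the fingers and pad_c1 below 0.1 N), for 0.2 s.
2. the jack stands with its cup and pad under the lift lug, handle up (horizontal distance between pad_center and saddle_cup below 0.005 m and z of pad_center in the frame of saddle_cup between 0.008 and 0.014 m and angle between pad_center's own z axis and vertical below 0.12 rad and horizontal distance between saddle_cup and lift_point below 0.012 m and angle between jack's own z axis and vertical below 0.05 rad and linear speed of jack below 0.02 m/s and height (world z) of jack below 0.004 m and value of joint handle below 0.08 rad), for 0.2 s.
3. first stroke: handle pressed down, platform raised on the pad (horizontal distance between pad_center and saddle_cup below 0.005 m and z of pad_center in the frame of saddle_cup between 0.008 and 0.014 m and angle between pad_center's own z axis and vertical below 0.12 rad and horizontal distance between saddle_cup and lift_point below 0.012 m and angle between jack's own z axis and vertical below 0.05 rad and value of joint handle above 0.38 rad and height (world z) of lift_point above 0.0765 m), for 0.1 s.
4. handle back up, platform settled (value of joint handle below 0.1 rad and height (world z) of lift_point below 0.0705 m), for 0.1 s.
At the end, for the whole second after the job is handed in: Second stroke held by the robot: handle 0.38 rad or more down, lift point at least 76.5 mm high and carried by the pad (over 2 N), pad upright in the cup (5 mm), cup within 12 mm of the lift point in plan, jack flat on the table and still, robot not touching the platform (all of step 3 and contact force between pad and plate above 2 N and contact force between any of the fingers, the arm and jack above 1 N and contact force between each of the arm, the fingers and plate below 0.5 N and height (world z) of jack below 0.004 m and linear speed of jack below 0.02 m/s); the arm keeps its last pose, push and grip.
It fails at once if the robot pushes the platform or microscope (contact force between any of the arm, the fingers and plate above 5 N).
It fails at once if a bystander is disturbed (distance of any of jar, dish, driver, cleaner from where it was at the start of the episode above 0.03 m).
It also fails if it takes over 72 s, if anything falls off the work surface, if the arm or the gripper's body presses on something with over 40 N, if the wrist force passes 120 N, or if a joint passes its speed limit or range.

ROBOT

A 6-joint arm with a two-finger parallel gripper is mounted at the origin on the work surface. World frame = base frame: x ahead of the robot, y to its left, z up, the work surface at z = 0. Lengths are in m, angles in rad, forces in N, time in s.
With the tool pointing down it reaches from about 0.275 to 1 m from the base axis. Payload 8.4 kg.
Tool frame: the origin (TCP) lies midway between the tips of the shut fingers; the grasp point (between the pads) lies 19 mm behind it (bot.tcp_to_grasp is the distance from the TCP to the grasp point, in m); z points along the fingers, x is the direction in which the jaws open and shut, and the axes are right-handed (so a half turn about z gives the same grasp; the last joint's range is limited). The gripper opens to 85 mm and grips with 20 to 120 N. Pads are 22 mm wide; open, the fingers measure 114 mm over their backs; the gripper's body (76 mm by 85 mm) begins 54 mm behind the grasp point. The pads swing forward as they close: fully open they stand 13 mm farther back than shut.
Start: joints at [-1.205, 0.353, 1.633, -0, 1.155, -0.002], TCP at [0.225, -0.583, 0.231] pointing down, gripper open.
Joint ranges: [-2.63, 2.63], [-0.92, 2.1], [0.06, 2.66], [-1.3, 4.44], [0, 2.69], [-3.02, 3.02]. Speed limits (rad/s): [2.22, 2.22, 2.79, 3.14, 3.14, 3.14].

INTERFACE

Orientations are given as a 3x3 rotation matrix whose columns are the frame's x, y, z axes.
In Python, from bench import bot gives the robot as it stands.
- The arm moves only by the tool carry_out, never from a script. Its arguments are lists of equal length, an entry for each row: "translation": the shift along the tool's x, y, z in cm, a list of three; "turn": the turn, a rotation vector about the tool's x, y, z in degrees, a list of three. In form: {"translation": [[tx, ty, tz], ...], "turn": [[rx, ry, rz], ...]}. A call has 1 to 20 rows; each row is the pose to reach, as a shift and turn from the pose commanded when the call began, along the tool's axes at that moment; what a row does not reach only later rows make up. A row lasts 1/8 s, in which the tool goes at most 62.5 mm and 10.7 degrees, less where a joint would pass 70% of its speed; a pose out of reach is approached as far as the arm can. A call with a gripper value outside its range is refused whole. "fingers" is the gripper command: -1 is fully open, 1 is shut, values between are in proportion, set as the call begins (left out, the last holds). The fingers move at their own pace and stop on an object; "force" is the grip in N (left out, the last holds). Time passes only in rows, so rows that repeat a pose let the fingers close. It gives the time, the measured TCP pose, the force and the opening at its end, in the units of the state.
- bot.read_state(): the state, without advancing time (a new reading comes with each control period).
- bot.snapshot(name): name is "side" or "top"; returns a dict with "frame" (400x640x3 uint8, red, green, blue), "fovy" (degrees; the focal length in pixels is half the picture's height over the tangent of half this angle, whatever the lens; pixels are square), "cx", "cy" (the principal point, pixels), "D" ([k1, k2, p1, p2, k3] as OpenCV has them; the pictures are not rectified), "position" and "attitude" of the camera in the world. Camera axes: x right, y up, looking along -z (the intrinsics and any distortion apply to the point x, -y, -z); pixel columns grow to the right and rows downward; lengths in m; the calibration is good to about 2 mm. A picture is of the moment at which its call begins. There is no depth.
- bot.hand_in(): hands the job in, once; it reports no verdict.
The state is a dict: "time_s": time; "joints": joint angles; "dq": joint speeds; "joint_efforts": joint torques, N m; "tool_pos": TCP position; "tcp_rot": TCP orientation; "contact_force": force on the tool from outside, world axes, zero at the start; "moment": the same for the moment, N m; "grip_width": finger opening in m.
Only numpy, scipy, OpenCV 4.12 (cv2) and the standard library are available. Lean on these libraries where they do the work, as an engineer would, in place of code of your own. Each camera call takes 0.05 s, during which the arm holds its last target.

## Working session

There is one attempt and no reset: what is moved stays moved. The work goes in short steps, Python scripts to look and compute and a tool call to move; the robot and the scene stay as the last step left them, time stands still between calls to the robot, and variables do not carry over. Pictures are saved under pics/ and viewed, and the job is handed in when it is done.

Besides the shell and the picture viewer there is one more tool, called after "Call:" as name(argument=value, ...), one argument or row to a line, values as JSON. carry_out: Moves the arm, as the interface text tells. Its arguments: {"type":"object","properties":{"translation":{"type":"array"},"turn":{"type":"array"},"fingers":{"type":"number"},"force":{"type":"number"}},"required":["translation","turn"]}

```bash
ls; mkdir -p pics; cat > h.py <<'E'
import numpy as np, cv2
from bench import bot
def snap(name,fn=None):
    s=bot.snapshot(name)
    if fn: cv2.imwrite('pics/'+fn,cv2.cvtColor(s['frame'],cv2.COLOR_RGB2BGR))
    return s
def K(s):
    f=200/np.tan(np.radians(s['fovy'])/2)
    return np.array([[f,0,s['cx']],[0,f,s['cy']],[0,0,1.]])
def R(s):
    a=np.array(s['attitude'],float)
    assert a.shape==(3,3),a
    return a
def ray(s,uv):
    p=cv2.undistortPoints(np.array([[uv]],float),K(s),np.array(s['D'],float))[0,0]
    return R(s)@np.array([p[0],-p[1],-1.])
def at(s,uv,z):
    c=np.array(s['position']);d=ray(s,uv);return c+d*(z-c[2])/d[2]
def proj(s,P):
    P=np.atleast_2d(P).astype(float)
    q=(P-np.array(s['position']))@R(s)*[1,-1,-1]
    return cv2.projectPoints(q,np.zeros(3),np.zeros(3),K(s),np.array(s['D'],float))[0][:,0]
E
python3 - <<'E'
from h import *
for n in('top','side'):
    s=snap(n,n+'0.png');print({k:v for k,v in s.items() if k!='frame'})
print(bot.read_state(),bot.tcp_to_grasp)
E
```

```text
pics
{'fovy': 43.28746583544988, 'cx': 311.5091687767775, 'cy': 202.01214288279877, 'D': array([0.04488295, 0.        , 0.        , 0.        , 0.        ]), 'position': array([ 0.4473398 , -0.00501225,  1.56679824]), 'attitude': array([[ 2.85042792e-04,  9.97799722e-01, -6.62995695e-02],
       [-9.99999920e-01,  3.02921007e-04,  2.59605423e-04],
       [ 2.79117751e-04,  6.62994902e-02,  9.97799729e-01]])}
{'fovy': 44.92815557133739, 'cx': 319.76518865102855, 'cy': 198.4378519838994, 'D': array([0.0126886, 0.       , 0.       , 0.       , 0.       ]), 'position': array([ 0.42671733, -0.95771035,  0.87079119]), 'attitude': array([[ 0.99305451,  0.07458932, -0.09098991],
       [-0.11762769,  0.6127117 , -0.78150374],
       [-0.00254125,  0.78677875,  0.61722989]])}
{'time_s': 0.1, 'joints': array([-1.20540264e+00,  3.53606116e-01,  1.63403298e+00,  1.36869966e-05,
        1.15517438e+00, -2.40153204e-03]), 'dq': array([ 0.00013897,  0.00034541, -0.00082598, -0.00079942, -0.00058695,
        0.00014055]), 'joint_efforts': array([-1.12307216e-04, -6.06356978e+01, -3.42818892e+01,  9.14506700e-05,
        3.83118328e-03,  1.07836368e-05]), 'tool_pos': array([ 0.22458297, -0.58282256,  0.2306312 ]), 'tcp_rot': array([[ 3.59553552e-01, -9.33124355e-01, -4.24524567e-04],
       [-9.33123653e-01, -3.59553803e-01,  1.14469935e-03],
       [-1.22078627e-03, -1.54468025e-05, -9.99999255e-01]]), 'contact_force': array([ 0.70403432, -0.67932778,  0.07295975]), 'moment': array([ 0.01216273, -0.01092893,  0.05590987]), 'grip_width': 0.08559725018941884} 0.0187
```

View pics/top0.png

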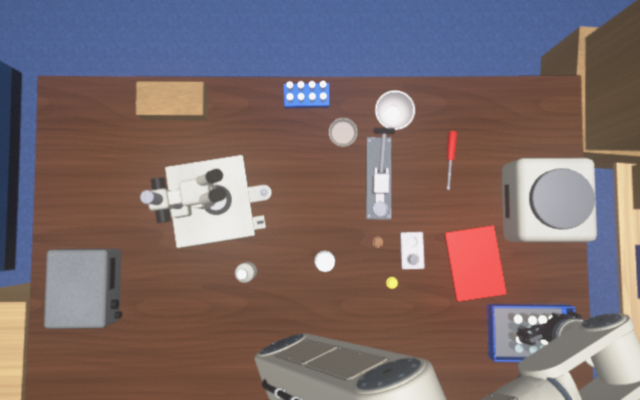

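View pics/side0.png

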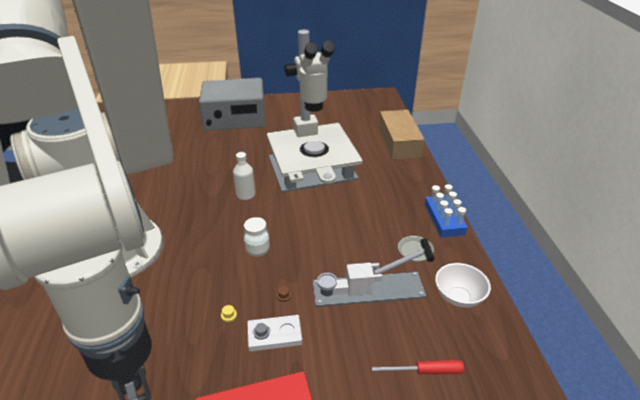

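Top view: platform lug with disc at about (262,192), slotted ear (259,223), jack cup (380,210), bar (385,130), grey pad in the mould (413,259). The brown and yellow objects are decoys. I'll zoom in for precision.

```bash
cat > crop.py <<'E'
import cv2,sys
f,x0,y0,x1,y1,k,o=sys.argv[1:];x0,y0,x1,y1,k=map(int,(x0,y0,x1,y1,k))
i=cv2.imread('pics/'+f)[y0:y1,x0:x1];i=cv2.resize(i,None,fx=k,fy=k,interpolation=cv2.INTER_CUBIC)
for x in range((x0+9)//10*10,x1,10): cv2.putText(i,str(x),((x-x0)*k,8),0,.3,(0,255,255));cv2.line(i,((x-x0)*k,0),((x-x0)*k,i.shape[0]),(0,255,255) if x%50==0 else (90,140,90),1)
for y in range((y0+9)//10*10,y1,10): cv2.putText(i,str(y),(0,(y-y0)*k),0,.3,(0,255,255));cv2.line(i,(0,(y-y0)*k),(i.shape[1],(y-y0)*k),(90,140,90),1)
cv2.imwrite('pics/'+o,i)
E
python3 crop.py top0.png 355 115 435 285 3 c1.png
python3 crop.py top0.png 355 120 435 220 6 c1.png
python3 crop.py top0.png 365 225 435 290 8 c2.png
python3 crop.py top0.png 150 145 280 250 6 c3.png
python3 crop.py side0.png 220 235 440 355 3 c4.png
```

```text
(no output)
```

View pics/c1.png

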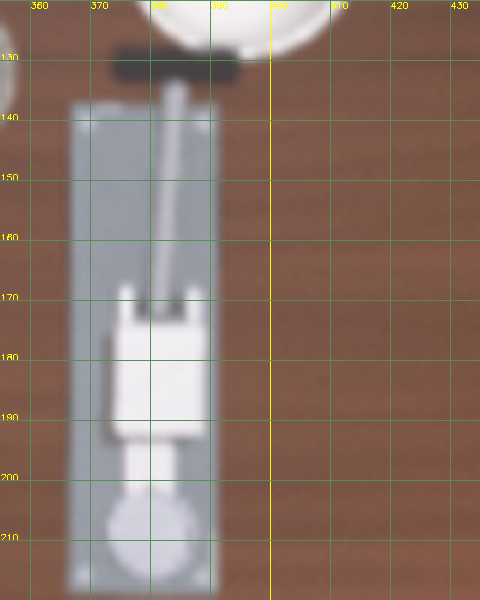

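View pics/c2.png

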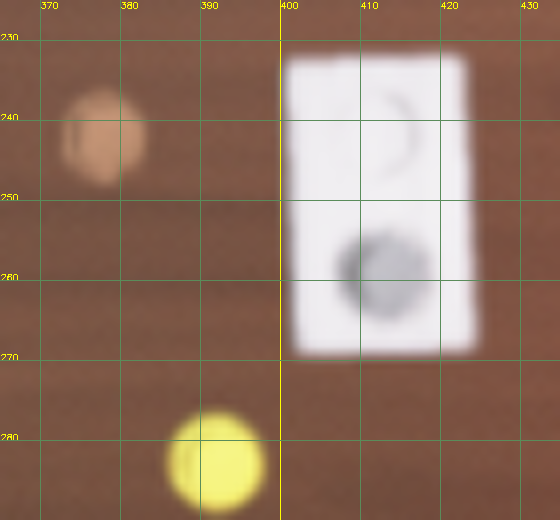

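View pics/c3.png

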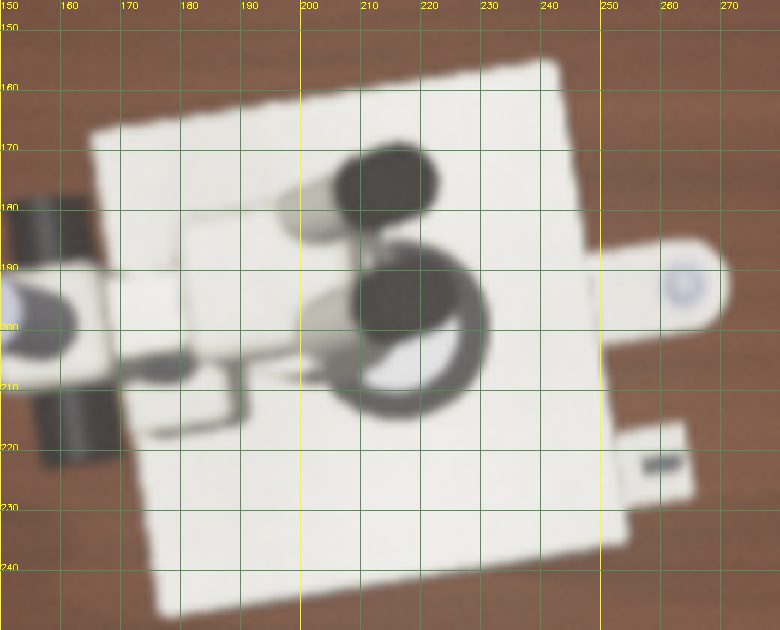

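View pics/c4.png

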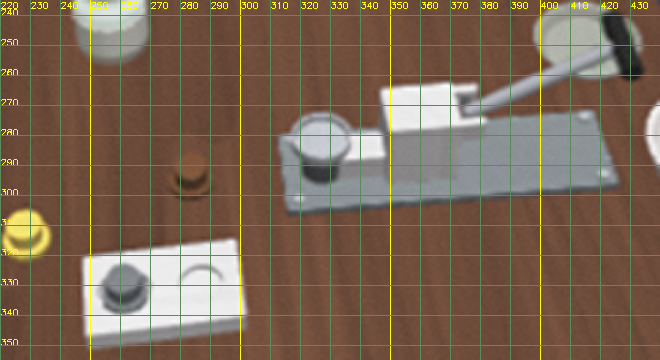

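```bash
cat > m.py <<'E'
from h import *
from scipy.optimize import least_squares
t=snap('top');s=snap('side')
def fit(obs,x0):
    def P(p,q):
        c,si=np.cos(p[2]),np.sin(p[2]);return [p[0]+c*q[0]-si*q[1],p[1]+si*q[0]+c*q[1],q[2]]
    def r(p): return np.concatenate([proj(cam,[P(p,q)])[0]-uv for cam,q,uv in obs])
    o=least_squares(r,x0);print(o.x.round(4),'yaw',np.degrees(o.x[2]).round(2));print(o.fun.reshape(-1,2).round(1).tolist());return o.x,P
print('jack');z=.008
pt=lambda x,y,z:(x/1000,y/1000,z/1000)
J=[(t,pt(-150,-38,8),(367,137.2)),(t,pt(-150,38,8),(391,137.2)),(t,pt(105,-38,8),(366.3,218.8)),(t,pt(105,38,8),(391.2,218.5)),
(s,pt(105,-38,8),(313,280)),(s,pt(105,38,8),(316,304.5)),(s,pt(-150,38,8),(425.5,296)),(s,pt(-150,-38,8),(418,272)),
(t,pt(-28,-22,70),(373.7,174)),(t,pt(-28,22,70),(389.3,174)),(t,pt(28,-22,70),(374,192.7)),(t,pt(28,22,70),(389.2,192.7))]
a=at(t,(381,183),.07)
# determine handedness by y sign: try
p,P=fit(J,[a[0],a[1],3.14])
c=P(p,(.075,0,.046));b=P(p,(-.148,0,.118));print('cup',c,proj(t,[c]),proj(s,[c]),'bar',b,proj(t,[b]),proj(s,[b]))
print('mould')
M=[(t,pt(-55,-33,16),(401.8,269)),(t,pt(-55,33,16),(424.3,268.8)),(t,pt(55,33,16),(422.8,232.2)),(t,pt(55,-33,16),(400.6,232.2)),
(s,pt(-55,-33,16),(248,320.5)),(s,pt(-55,33,16),(249.5,346)),(s,pt(55,33,16),(301.5,340.5)),(s,pt(55,-33,16),(298.5,315))]
a=at(t,(412,250),.016)
for y in (0,3.14):
    p,P=fit(M,[a[0],a[1],y])
    q=P(p,(-.027,0,.031));print('pad top',q,proj(t,[q]),proj(s,[q]))
print('from top pad',at(t,(413.3,259),.031))
print('lug')
d=at(t,(263.7,192.2),.086);print('disc',d,proj(s,[d]))
# plate corners z=.089
Q=[(t,pt(-120,-230,89),(254.8,235.3)),(t,pt(120,-230,89),(242.8,155.2)),(t,pt(120,0,89),(165.2,167.2)),(t,pt(-120,0,89),(176.5,247))]
a=at(t,(172,207),.089);p,P=fit(Q,[a[0],a[1],0.1])
for n,uv,z in [('jar',(325,261),.085),('dish',(343,132),.015),('cleaner',(245,272),.14),('bowl',(395,110),.05),('drv',(450,160),.01)]: print(n,at(t,uv,z).round(3))
E
python3 m.py
python3 crop.py side0.png 260 120 370 200 7 c5.png
```

```text
jack
[ 0.604  -0.2143  3.1262] yaw 179.12
[[0.0, -0.2], [0.4, 0.1], [-0.0, -0.2], [-0.3, 0.5], [-0.6, -0.2], [-0.6, 0.5], [0.5, -0.1], [-0.6, -0.4], [0.6, -0.6], [-0.2, -0.3], [0.1, -0.6], [-0.3, -0.3]]
cup [np.float64(0.5289929444543543), np.float64(-0.21319009299852457), 0.046] [[380.33184893 208.44395287]] [[326.83927027 279.85353907]] bar [np.float64(0.7519665296026365), np.float64(-0.21662234096766697), 0.118] [[384.29271359 130.4186449 ]] [[426.97419367 249.8241897 ]]
mould
[ 0.4034 -0.3119  0.0449] yaw 2.57
[[21.9, -1.3], [-22.3, -0.2], [-22.9, 0.3], [20.8, -0.7], [0.9, 25.7], [-2.0, -25.6], [-3.6, -26.9], [3.4, 23.7]]
pad top [np.float64(0.37641047407444833), np.float64(-0.31310704132772044), 0.031] [[413.2440402  259.11843841]] [[260.92417302 326.70023026]]
[ 0.4034 -0.3119  0.045 ] yaw 2.58
[[21.9, -1.3], [-22.3, -0.2], [-22.9, 0.3], [20.8, -0.7], [0.9, 25.7], [-2.0, -25.6], [-3.6, -26.9], [3.4, 23.7]]
pad top [np.float64(0.3764106563471459), np.float64(-0.3131099526799993), 0.031] [[413.24500548 259.11837997]] [[260.92429064 326.70135929]]
from top pad [ 0.37676673 -0.31328104  0.031     ]
lug
disc [0.57466956 0.13550244 0.086     ] [[327.03656832 175.75722637]]
[0.5308 0.4062 0.1549] yaw 8.88
[[-0.0, 0.1], [0.0, -0.3], [0.0, -0.5], [-0.1, 0.7]]
jar [ 0.373 -0.045  0.085]
dish [ 0.769 -0.103  0.015]
cleaner [0.345 0.181 0.14 ]
bowl [ 0.829 -0.26   0.05 ]
drv [ 0.682 -0.435  0.01 ]
```

View pics/c5.png

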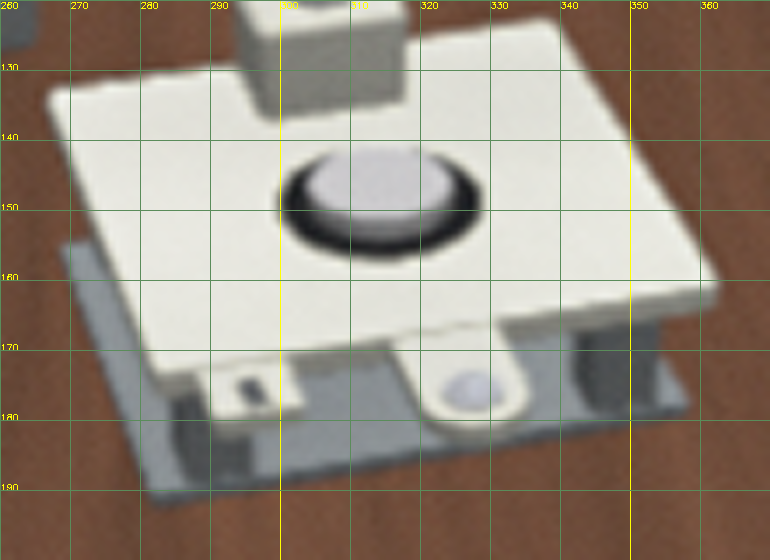

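```bash
cat >> h.py <<'E'
from scipy.spatial.transform import Rotation as Ro
def down(yaw):
    a=np.radians(yaw);x=np.array([np.cos(a),np.sin(a),0]);z=np.array([0,0,-1.]);return np.column_stack([x,np.cross(z,x),z])
def plan(pos,yaw,P0=None,R0=None):
    st=bot.read_state()
    P0=st['tool_pos'] if P0 is None else np.array(P0);R0=st['tcp_rot'] if R0 is None else R0
    tr=R0.T@(np.array(pos)-P0)*100; tu=np.degrees(Ro.from_matrix(R0.T@down(yaw)).as_rotvec())
    print('tr',tr.round(2).tolist(),'turn',tu.round(2).tolist())
E
python3 - <<'E'
from h import *
plan([.3767,-.3132,.11],89.1)
s=snap('side')
for z in(0,.01): print(at(s,(325,183.5),z),at(s,(281,191),z),at(s,(357,178),z))
E
```

```text
tr [-19.69, -23.89, 12.1] turn [-0.07, 0.01, -158.03]
[ 5.79505945e-01  2.15884683e-01 -1.11022302e-16] [4.44793228e-01 1.94389301e-01 1.11022302e-16] [ 6.80982722e-01  2.32296734e-01 -1.11022302e-16]
[0.57775135 0.20240734 0.01      ] [0.44458565 0.18115881 0.01      ] [0.67806279 0.21863092 0.01      ]
```

Call:
carry_out(
  translation=[
    [-19.7,-23.9,12],
    [-19.7,-23.9,12],
    [-19.7,-23.9,12],
    [-19.7,-23.9,12],
    [-19.7,-23.9,12],
    [-19.7,-23.9,12],
    [-19.7,-23.9,12],
    [-19.7,-23.9,12],
    [-19.7,-23.9,12],
    [-19.7,-23.9,12],
    [-19.7,-23.9,12],
    [-19.7,-23.9,12],
    [-19.7,-23.9,12],
    [-19.7,-23.9,12],
    [-19.7,-23.9,12],
    [-19.7,-23.9,12],
    [-19.7,-23.9,12],
  ],
  turn=[
    [0,0,-10],
    [0,0,-20],
    [0,0,-30],
    [0,0,-40],
    [0,0,-50],
    [0,0,-60],
    [0,0,-70],
    [0,0,-80],
    [0,0,-90],
    [0,0,-100],
    [0,0,-110],
    [0,0,-120],
    [0,0,-130],
    [0,0,-140],
    [0,0,-150],
    [0,0,-158],
    [0,0,-158],
  ],
  fingers=-1,
  force=25,
)

```text
time_s: 2.38
tool_pos: [0.3769, -0.3135, 0.1113]
tcp_rot: [[0.017, 1.0, 0.0], [1.0, -0.017, -0.0], [-0.0, 0.0, -1.0]]
contact_force: [-0.9, -0.2, -0.4]
grip_width: 0.0856
```

```bash
python3 - <<'E'
from h import *
st=bot.read_state();print(st['time_s'],st['tool_pos'],st['joints'].round(2),st['grip_width'])
plan([.3767,-.3132,.017],89.1)
snap('side','s1.png');snap('top','t1.png')
E
python3 crop.py side0.png 220 235 440 355 3 c4.png; python3 crop.py s1.png 150 200 400 380 3 c6.png
```

```text
2.375 [ 0.37694827 -0.3134564   0.11131218] [-0.7   0.31  2.02  0.    0.81 -2.25] 0.08558989856366525
tr [0.03, -0.03, 9.43] turn [0.0, 0.0, -0.08]
```

View pics/c6.png

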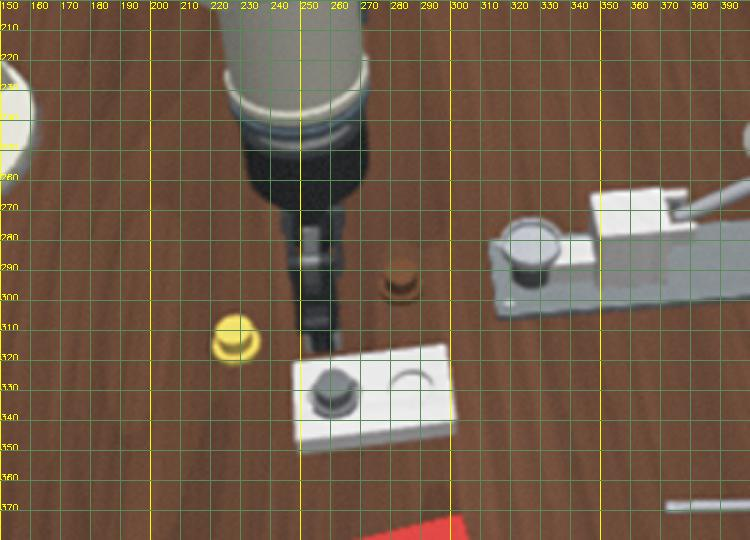

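The gripper is over the pad, with its fingers at about (255,345) in line with the view. I'll descend next.

Call:
carry_out(
  translation=[
    [0,0,4],
    [0,0,8],
    [0,0,9.4],
    [0,0,9.4],
    [0,0,9.4],
  ],
  turn=[
    [0,0,0],
    [0,0,0],
    [0,0,0],
    [0,0,0],
    [0,0,0],
  ],
)

```text
time_s: 3.1
tool_pos: [0.3776, -0.3141, 0.0184]
tcp_rot: [[0.017, 1.0, 0.001], [1.0, -0.017, -0.001], [-0.001, 0.001, -1.0]]
contact_force: [0.2, -0.0, -0.1]
grip_width: 0.0851
```

Call:
carry_out(
  translation=[
    [0,0,0],
    [0,0,0],
    [0,0,0],
    [0,0,0],
    [0,0,0],
    [0,0,0],
    [0,0,0],
    [0,0,0],
  ],
  turn=[
    [0,0,0],
    [0,0,0],
    [0,0,0],
    [0,0,0],
    [0,0,0],
    [0,0,0],
    [0,0,0],
    [0,0,0],
  ],
  fingers=1,
)

```text
time_s: 4.1
tool_pos: [0.377, -0.3135, 0.0177]
tcp_rot: [[0.016, 1.0, 0.0], [1.0, -0.016, -0.0], [-0.0, 0.0, -1.0]]
contact_force: [0.1, 0.4, 5.0]
grip_width: 0.025
```

Call:
carry_out(
  translation=[
    [0,0,-1],
    [0,0,-3],
    [0,0,-6],
    [0,0,-9],
    [0,0,-9],
  ],
  turn=[
    [0,0,0],
    [0,0,0],
    [0,0,0],
    [0,0,0],
    [0,0,0],
  ],
)

```text
time_s: 4.72
tool_pos: [0.3781, -0.3145, 0.1097]
tcp_rot: [[0.016, 1.0, 0.003], [1.0, -0.016, -0.003], [-0.003, 0.003, -1.0]]
contact_force: [-0.4, 0.5, -0.7]
grip_width: 0.0248
```

```bash
python3 - <<'E'
from h import *
plan([.529,-.2132,.107],89.1);st=bot.read_state();print(st['tool_pos'],st['contact_force'],st['grip_width'])
snap('side','s2.png')
E
python3 crop.py s2.png 180 220 340 350 5 c6.png
```

```text
tr [10.37, 14.92, 0.29] turn [0.2, 0.16, -0.03]
[ 0.37814331 -0.31448378  0.10970027] [-0.39712889  0.45024943 -0.70276905] 0.02480497449906791
```

View pics/c6.png

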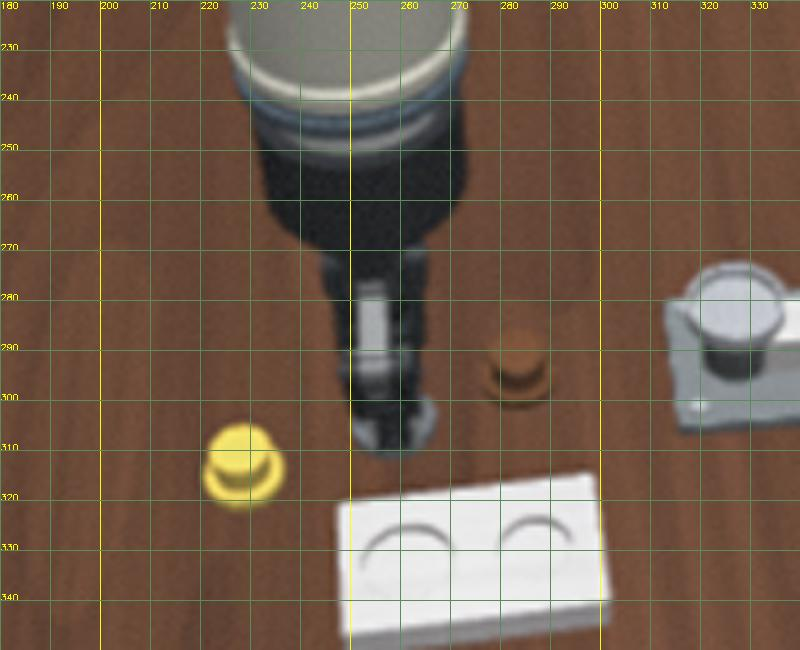

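Call:
carry_out(
  translation=[
    [2.6,3.7,0],
    [5.2,7.5,0],
    [7.8,11.2,0],
    [10,14.6,0],
    [10.3,15,0],
    [10.3,15,0],
    [10.3,15,0],
    [10.3,15,0],
  ],
  turn=[
    [0,0,0],
    [0,0,0],
    [0,0,0],
    [0,0,0],
    [0,0,0],
    [0,0,0],
    [0,0,0],
    [0,0,0],
  ],
)

```text
time_s: 5.78
tool_pos: [0.5277, -0.2135, 0.1072]
tcp_rot: [[0.017, 1.0, -0.0], [1.0, -0.017, 0.0], [0.0, -0.0, -1.0]]
contact_force: [0.6, 0.0, 0.1]
grip_width: 0.0247
```

```bash
python3 - <<'E'
from h import *
plan([.529,-.2132,.05],89.1);st=bot.read_state();print(st['tool_pos'],st['grip_width'])
s=snap('side','s3.png');snap('top','t3.png')
p=st['tool_pos'];print(proj(s,[p+[0,0,-.005],[.529,-.2132,.046]]))
E
python3 crop.py s3.png 260 180 420 310 5 c6.png;python3 crop.py t3.png 320 120 440 220 6 c7.png
```

```text
tr [0.03, 0.13, 5.72] turn [-0.03, -0.01, -0.09]
[ 0.52768562 -0.21348153  0.10719185] 0.024656302326641125
[[326.43196917 262.56474909]
 [326.84291008 279.85650501]]
```

View pics/c6.png

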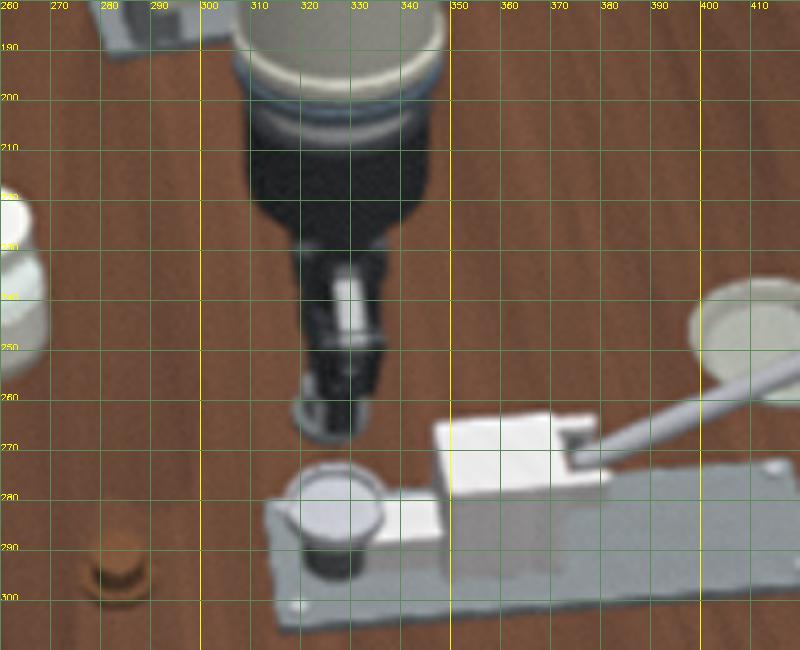

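View pics/c7.png

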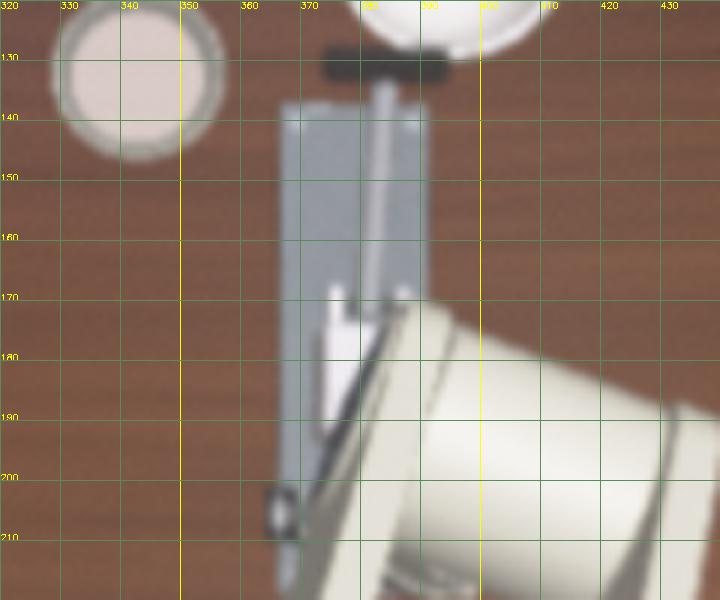

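Call:
carry_out(
  translation=[
    [0,0.14,0],
    [0,0.14,2],
    [0,0.14,4],
    [0,0.14,5],
    [0,0.14,5.4],
    [0,0.14,5.7],
    [0,0.14,5.8],
    [0,0.14,5.8],
  ],
  turn=[
    [0,0,0],
    [0,0,0],
    [0,0,0],
    [0,0,0],
    [0,0,0],
    [0,0,0],
    [0,0,0],
    [0,0,0],
  ],
)

```text
time_s: 6.88
tool_pos: [0.5302, -0.213, 0.0496]
tcp_rot: [[0.016, 1.0, 0.001], [1.0, -0.016, -0.0], [-0.0, 0.001, -1.0]]
contact_force: [0.0, -0.1, 0.0]
grip_width: 0.0247
```

```bash
python3 - <<'E'
from h import *
st=bot.read_state();print(st['tool_pos'],st['contact_force'],st['moment'])
s=snap('side','s4.png')
E
python3 crop.py s4.png 260 200 420 310 5 c6.png
```

```text
[ 0.5301927  -0.21299165  0.04962099] [ 0.02884786 -0.10066447  0.02535477] [ 0.03962044  0.00107578 -0.04610041]
```

View pics/c6.png

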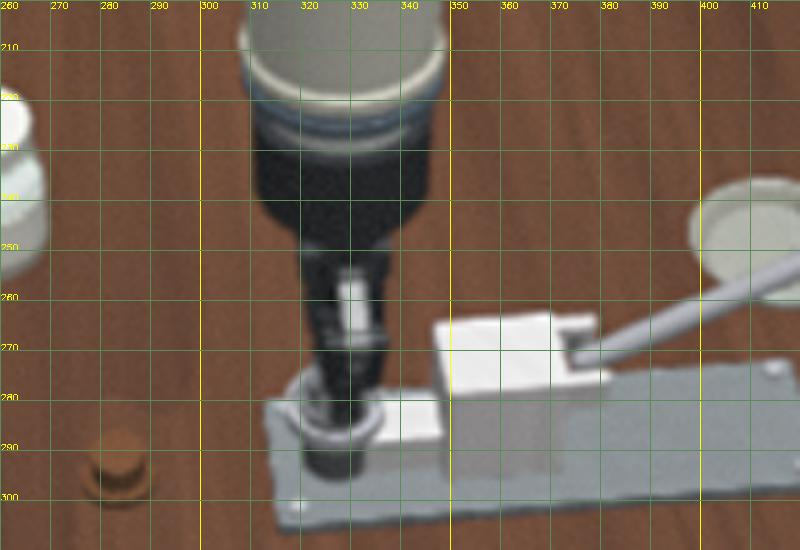

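Foot is inside the cup rim with no side load. I'll lower a hair and release.

Call:
carry_out(
  translation=[
    [0,0,0.06],
    [0,0,0.06],
    [0,0,0.06],
  ],
  turn=[
    [0,0,0],
    [0,0,0],
    [0,0,0],
  ],
)

```text
time_s: 7.3
tool_pos: [0.53, -0.2129, 0.0488]
tcp_rot: [[0.016, 1.0, 0.0], [1.0, -0.016, -0.0], [-0.0, 0.0, -1.0]]
contact_force: [0.1, -0.4, 0.6]
grip_width: 0.0246
```

Call:
carry_out(
  translation=[
    [0,0,0],
    [0,0,0],
    [0,0,0],
    [0,0,0],
  ],
  turn=[
    [0,0,0],
    [0,0,0],
    [0,0,0],
    [0,0,0],
  ],
  fingers=-0.2,
)

```text
time_s: 7.8
tool_pos: [0.53, -0.2129, 0.0487]
tcp_rot: [[0.016, 1.0, 0.0], [1.0, -0.016, -0.0], [-0.0, 0.0, -1.0]]
contact_force: [-0.7, 0.6, 0.5]
grip_width: 0.0513
```

Call:
carry_out(
  translation=[
    [0,0,-2],
    [0,0,-5],
    [0,2,-8],
    [0,5,-8],
    [0,7.5,-8],
    [0,7.5,-8],
    [0,7.5,-8],
  ],
  turn=[
    [0,0,0],
    [0,0,0],
    [0,0,0],
    [0,0,0],
    [0,0,0],
    [0,0,0],
    [0,0,0],
  ],
  fingers=-1,
)

```text
time_s: 8.68
tool_pos: [0.6038, -0.2139, 0.1282]
tcp_rot: [[0.016, 1.0, -0.002], [1.0, -0.016, 0.0], [0.0, -0.002, -1.0]]
contact_force: [-1.1, 0.5, -0.6]
grip_width: 0.0854
```

```bash
python3 - <<'E'
from h import *
st=bot.read_state();print(st['tool_pos'],st['contact_force'],st['moment'])
s=snap('side','s5.png');snap('top','t5.png')
plan([.604,-.2143,.045],89.1)
E
python3 crop.py s5.png 260 180 420 310 5 c6.png;python3 crop.py t5.png 320 120 440 220 6 c7.png
```

```text
[ 0.60382888 -0.21391677  0.12819521] [-1.1302334   0.45997608 -0.63527458] [-0.01474669  0.01492131  0.02345259]
tr [-0.03, 0.03, 8.34] turn [-0.06, -0.02, -0.04]
```

View pics/c6.png

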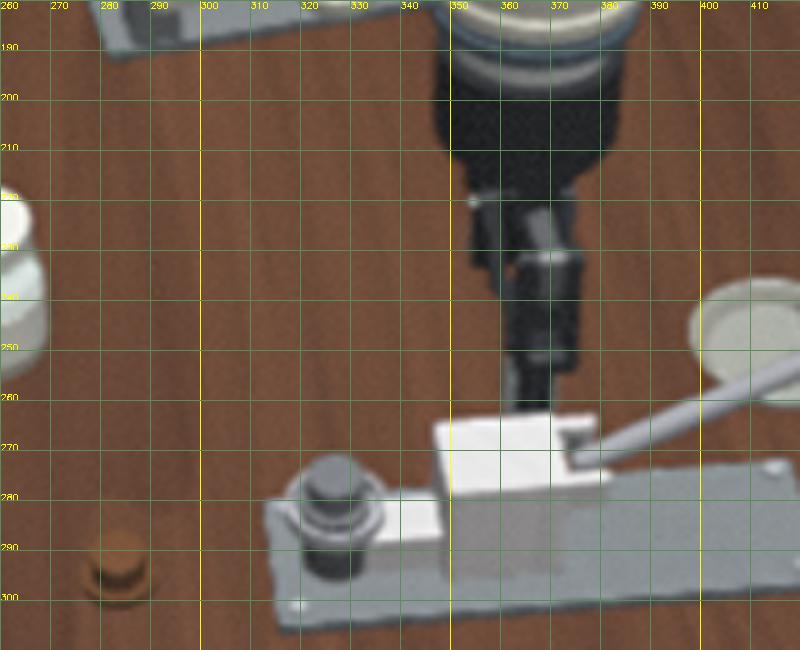

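View pics/c7.png

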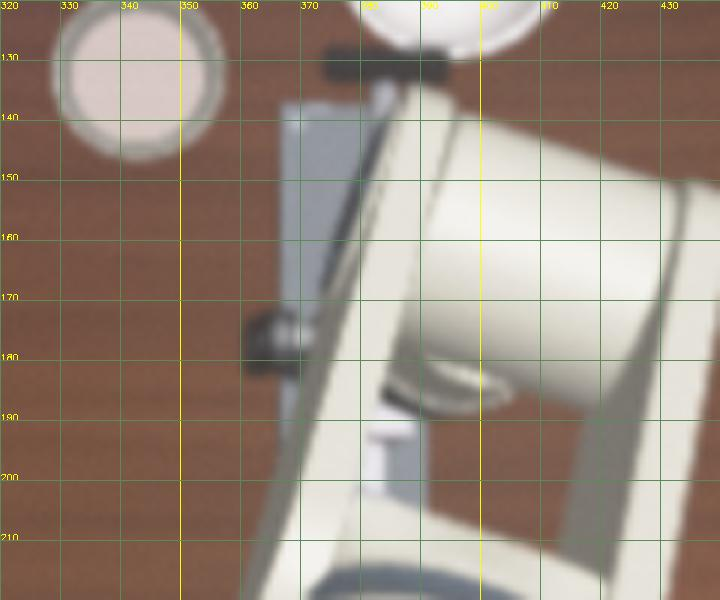

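Pad is seated upright in the cup at about (326,280). I'll grasp the block next.

Call:
carry_out(
  translation=[
    [0,0,4],
    [0,0,8],
    [0,0,9.8],
    [0,0,9.9],
    [0,0,9.9],
  ],
  turn=[
    [0,0,0],
    [0,0,0],
    [0,0,0],
    [0,0,0],
    [0,0,0],
  ],
)

```text
time_s: 9.4
tool_pos: [0.6057, -0.2145, 0.0309]
tcp_rot: [[0.016, 1.0, 0.002], [1.0, -0.016, -0.001], [-0.001, 0.002, -1.0]]
contact_force: [-0.4, -0.0, 0.2]
grip_width: 0.0853
```

Call:
carry_out(
  translation=[
    [0,0,0],
    [0,0,0],
    [0,0,0],
    [0,0,0],
    [0,0,0],
    [0,0,0],
    [0,0,0],
  ],
  turn=[
    [0,0,0],
    [0,0,0],
    [0,0,0],
    [0,0,0],
    [0,0,0],
    [0,0,0],
    [0,0,0],
  ],
  fingers=1,
  force=70,
)

```text
time_s: 10.28
tool_pos: [0.6055, -0.2146, 0.0307]
tcp_rot: [[0.016, 1.0, 0.001], [1.0, -0.016, -0.001], [-0.001, 0.001, -1.0]]
contact_force: [-1.0, -1.1, 6.6]
grip_width: 0.0429
```

Call:
carry_out(
  translation=[
    [0,0,-0.5],
    [0,0,-1],
    [0,0,-1.5],
    [0,0,-2],
    [0,0,-2],
  ],
  turn=[
    [0,0,0],
    [0,0,0],
    [0,0,0],
    [0,0,0],
    [0,0,0],
  ],
)

```text
time_s: 10.9
tool_pos: [0.6053, -0.2142, 0.0502]
tcp_rot: [[0.016, 1.0, 0.001], [1.0, -0.016, -0.0], [-0.0, 0.001, -1.0]]
contact_force: [-0.1, 0.2, -8.7]
grip_width: 0.0434
```

```bash
python3 - <<'E'
from h import *
st=bot.read_state();print(st['tool_pos'],st['contact_force'],st['moment'])
s=snap('side','s6.png')
E
python3 crop.py s6.png 260 180 440 310 4 c6.png
```

```text
[ 0.60527558 -0.21421975  0.05017984] [-0.13557807  0.15465056 -8.69495693] [-0.02720758  0.08880504 -0.01877835]
```

View pics/c6.png

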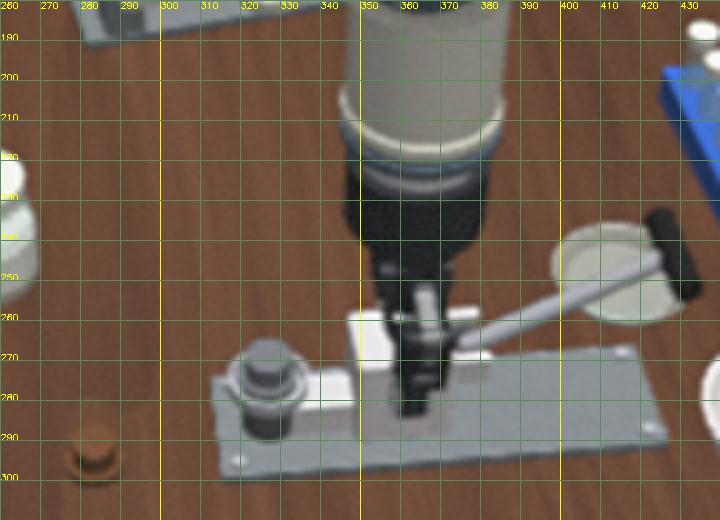

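```bash
python3 - <<'E'
from h import *
plan([.56,-.12,.07],89.1)
plan([.5986,-.0166,.07],8.9)
E
```

```text
tr [9.34, -4.66, -2.02] turn [0.02, 0.0, -0.03]
tr [19.74, -0.96, -2.01] turn [0.02, -0.01, 80.17]
```

Call:
carry_out(
  translation=[
    [0,0,-0.7],
    [0,0,-1.4],
    [0,0,-2],
    [1,-0.5,-2],
    [2.5,-1.3,-2],
    [4,-2,-2],
    [5.5,-2.8,-2],
    [7,-3.5,-2],
    [8.2,-4.1,-2],
    [9,-4.6,-2],
    [9.3,-4.7,-2],
  ],
  turn=[
    [0,0,0],
    [0,0,0],
    [0,0,0],
    [0,0,0],
    [0,0,0],
    [0,0,0],
    [0,0,0],
    [0,0,0],
    [0,0,0],
    [0,0,0],
    [0,0,0],
  ],
)

```text
time_s: 12.32
tool_pos: [0.5592, -0.1199, 0.0697]
tcp_rot: [[0.016, 1.0, -0.0], [1.0, -0.016, -0.0], [-0.0, -0.0, -1.0]]
contact_force: [-0.4, 0.7, -8.7]
grip_width: 0.0438
```

Call:
carry_out(
  translation=[
    [0.2,0,0],
    [0.7,0.2,0],
    [1.3,0.5,0],
    [2,0.7,0],
    [2.7,1,0],
    [3.4,1.3,0],
    [4.1,1.5,0],
    [4.8,1.8,0],
    [5.5,2,0],
    [6.2,2.2,0],
    [6.9,2.5,0],
    [7.6,2.7,0],
    [8.3,3,0],
    [9,3.3,0],
    [9.6,3.5,0],
    [10.1,3.7,0],
    [10.4,3.7,0],
    [10.4,3.7,0],
  ],
  turn=[
    [0,0,1.5],
    [0,0,6],
    [0,0,11],
    [0,0,16],
    [0,0,21],
    [0,0,26],
    [0,0,31],
    [0,0,36],
    [0,0,41],
    [0,0,46],
    [0,0,51],
    [0,0,56],
    [0,0,61],
    [0,0,66],
    [0,0,71],
    [0,0,76],
    [0,0,79],
    [0,0,80],
  ],
)

```text
time_s: 14.58
tool_pos: [0.5985, -0.0171, 0.0696]
tcp_rot: [[0.988, 0.156, 0.0], [0.156, -0.988, 0.0], [0.0, 0.0, -1.0]]
contact_force: [-0.1, -0.5, -8.8]
grip_width: 0.043
```

```bash
python3 - <<'E'
from h import *
st=bot.read_state();print(st['tool_pos'],st['tcp_rot'].round(3),st['contact_force'],st['joints'].round(2))
s=snap('side','s7.png');snap('top','t7.png')
plan([.5986,-.0166,.033],8.9)
E
python3 crop.py s7.png 260 120 440 270 4 c6.png
```

```text
[ 0.59848045 -0.01710503  0.06963503] [[ 0.988  0.156  0.   ]
 [ 0.156 -0.988  0.   ]
 [ 0.     0.    -1.   ]] [-0.111099   -0.45130926 -8.80165506] [-0.03  0.51  1.81  0.    0.82 -0.19]
tr [0.04, -0.06, 3.66] turn [0.0, -0.01, 0.16]
```

View pics/c6.png

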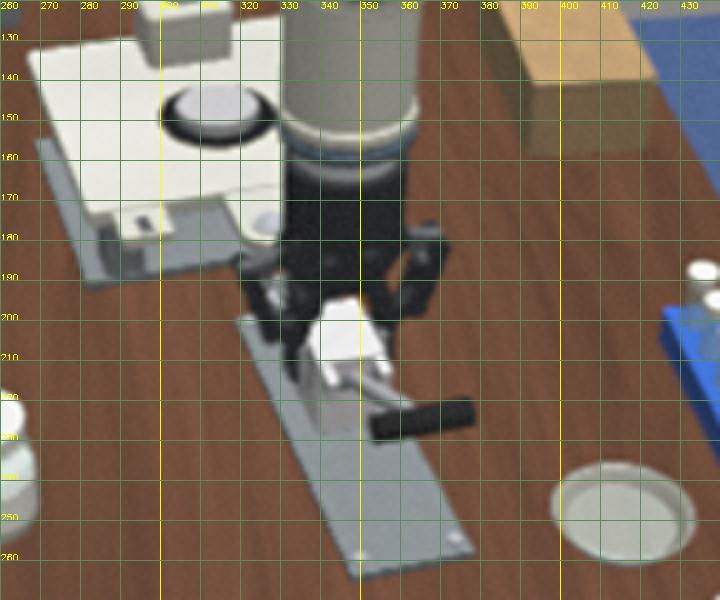

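View pics/t7.png

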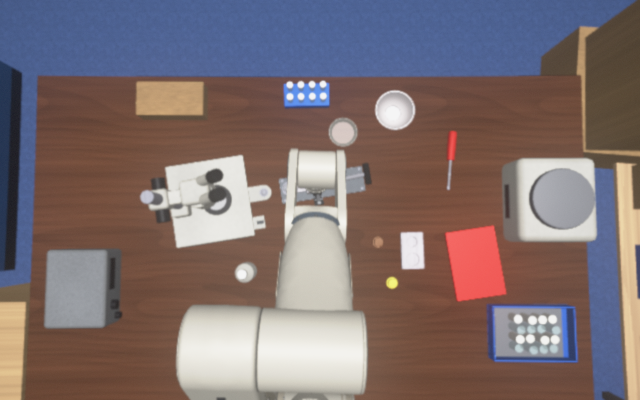

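Call:
carry_out(
  translation=[
    [0,0,1],
    [0,0,2],
    [0,0,3],
    [0,0,3.6],
    [0,0,3.7],
    [0,0,3.7],
  ],
  turn=[
    [0,0,0],
    [0,0,0],
    [0,0,0],
    [0,0,0],
    [0,0,0],
    [0,0,0],
  ],
)

```text
time_s: 15.42
tool_pos: [0.5983, -0.017, 0.0328]
tcp_rot: [[0.987, 0.158, 0.0], [0.158, -0.987, -0.0], [0.0, 0.0, -1.0]]
contact_force: [0.6, 0.3, -8.4]
grip_width: 0.0434
```

```bash
python3 - <<'E'
from h import *
st=bot.read_state();print(st['tool_pos'],st['contact_force'],st['moment'])
s=snap('side','s8.png')
plan([.5866,.0608,.032],9.0)
E
python3 crop.py s8.png 260 140 420 270 5 c6.png
```

```text
[ 0.59831003 -0.01696442  0.03277753] [ 0.58896645  0.27337368 -8.36202415] [ 0.07688373  0.03926203 -0.02044258]
tr [0.06, -7.87, 0.09] turn [0.0, -0.03, 0.07]
```

View pics/c6.png

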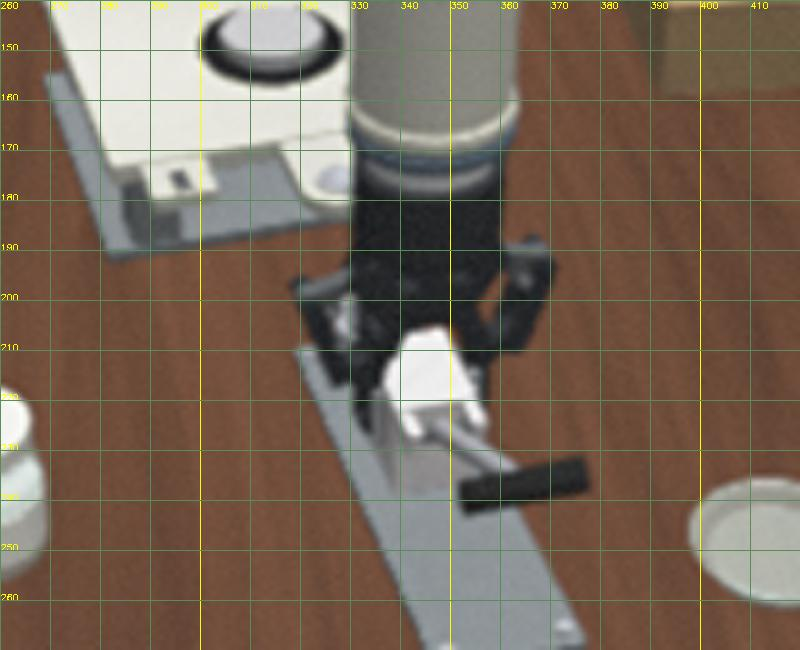

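Call:
carry_out(
  translation=[
    [0,-0.3,0.1],
    [0,-1,0.1],
    [0,-2,0.1],
    [0,-3,0.1],
    [0,-4,0.1],
    [0,-5,0.1],
    [0,-6,0.1],
    [0,-7,0.1],
    [0.05,-7.7,0.1],
    [0.05,-7.9,0.1],
    [0.05,-7.9,0.1],
  ],
  turn=[
    [0,0,0],
    [0,0,0],
    [0,0,0],
    [0,0,0],
    [0,0,0],
    [0,0,0],
    [0,0,0],
    [0,0,0],
    [0,0,0],
    [0,0,0],
    [0,0,0],
  ],
)

```text
time_s: 16.85
tool_pos: [0.5862, 0.0611, 0.0317]
tcp_rot: [[0.987, 0.158, -0.0], [0.158, -0.987, -0.0], [-0.0, 0.0, -1.0]]
contact_force: [0.5, -0.2, -8.7]
grip_width: 0.0433
```

```bash
python3 - <<'E'
from h import *
st=bot.read_state();print(st['tool_pos'],st['contact_force'],st['moment'])
s=snap('side','s9.png');snap('top','t9.png')
plan([.5866,.0608,.0305],9.0)
E
python3 crop.py s9.png 260 120 420 250 5 c6.png
```

```text
[0.58617924 0.06108024 0.03168951] [ 0.47323554 -0.18910797 -8.71661065] [0.11299689 0.02955449 0.01421231]
tr [0.04, 0.01, 0.12] turn [0.0, -0.0, 0.06]
```

View pics/c6.png

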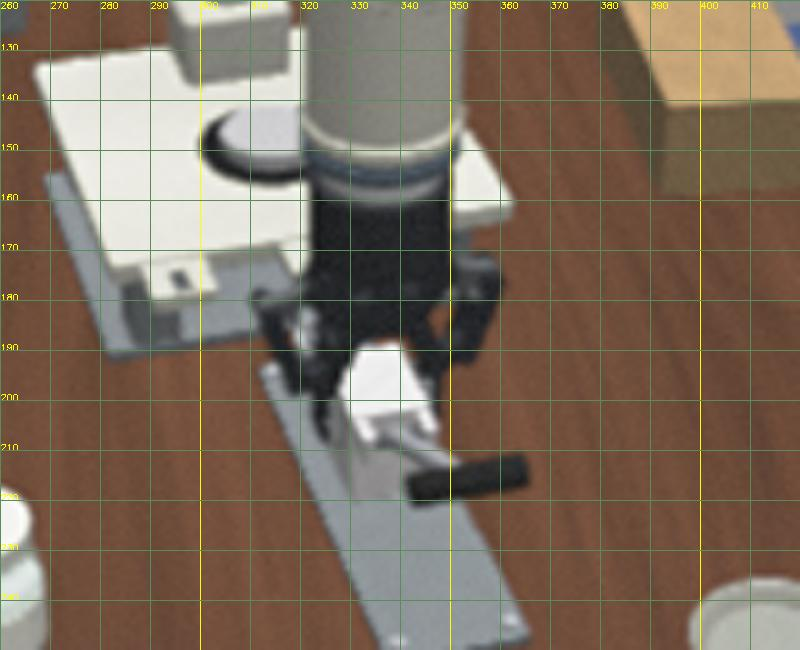

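Call:
carry_out(
  translation=[
    [0,0,0.05],
    [0,0,0.1],
    [0,0,0.13],
    [0,0,0.13],
  ],
  turn=[
    [0,0,0],
    [0,0,0],
    [0,0,0],
    [0,0,0],
  ],
)

```text
time_s: 17.45
tool_pos: [0.5862, 0.0609, 0.0307]
tcp_rot: [[0.988, 0.158, 0.0], [0.158, -0.988, -0.0], [0.0, 0.0, -1.0]]
contact_force: [-1.7, -1.7, -0.8]
grip_width: 0.0435
```

Call:
carry_out(
  translation=[
    [0,0,0],
    [0,0,0],
    [0,0,0],
    [0,0,0],
    [0,0,0],
  ],
  turn=[
    [0,0,0],
    [0,0,0],
    [0,0,0],
    [0,0,0],
    [0,0,0],
  ],
  fingers=-1,
)

```text
time_s: 18.08
tool_pos: [0.5863, 0.0611, 0.0304]
tcp_rot: [[0.987, 0.158, 0.0], [0.158, -0.987, 0.0], [0.0, 0.0, -1.0]]
contact_force: [0.3, 0.5, 1.4]
grip_width: 0.0852
```

Call:
carry_out(
  translation=[
    [0,0,-1],
    [0,0,-3],
    [0,0,-7],
    [0,0,-11],
    [0,0,-14],
    [0,3,-14],
    [0,8,-14],
    [0,13,-14],
    [0,17,-14],
    [0,20,-14],
    [0,20,-14],
  ],
  turn=[
    [0,0,0],
    [0,0,0],
    [0,0,0],
    [0,0,0],
    [0,0,0],
    [0,0,0],
    [0,0,0],
    [0,0,0],
    [0,0,0],
    [0,0,0],
    [0,0,0],
  ],
  fingers=1,
)

```text
time_s: 19.45
tool_pos: [0.6179, -0.1384, 0.171]
tcp_rot: [[0.988, 0.155, 0.001], [0.155, -0.988, -0.0], [0.001, 0.001, -1.0]]
contact_force: [-0.1, -0.2, -0.4]
grip_width: -0.0001
```

```bash
python3 - <<'E'
from h import *
st=bot.read_state();print(st['tool_pos'],st['contact_force'],st['moment'])
s=snap('side','s10.png');snap('top','t10.png')
E
python3 crop.py s10.png 260 120 420 250 5 c6.png
python3 crop.py t10.png 240 150 370 240 6 c7.png
```

```text
[ 0.61790869 -0.13837757  0.17099808] [-0.07028475 -0.16758092 -0.37438857] [-0.00157432 -0.01187739  0.00709445]
```

View pics/c6.png

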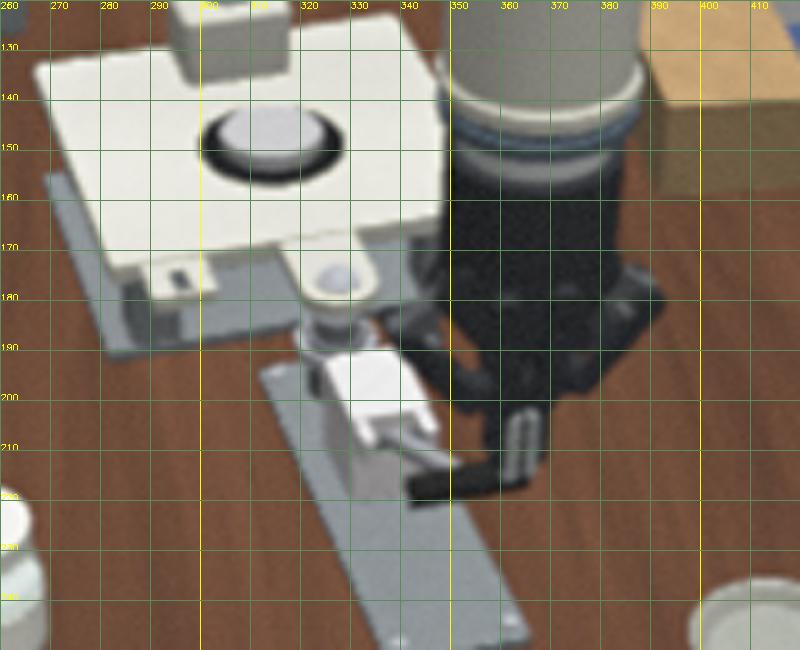

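View pics/c7.png

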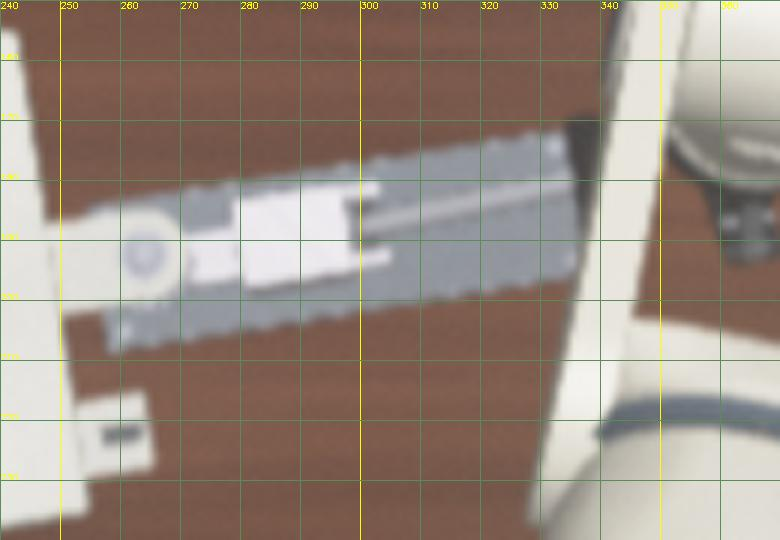

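```bash
python3 crop.py s10.png 320 200 380 270 10 c8.png; sed '/^print(.mould/,$d' m.py | sed '/^J=/,$d' > m2.py; cat >> m2.py <<'E'
# jack +x = image left; jack +y = -world x = image down
J=[(t,pt(105,38,8),(259.3,208.5)),(t,pt(105,-38,8),(255.3,184.5)),(t,pt(-150,-38,8),(333.8,172.5)),(t,pt(-150,38,8),(337.2,196)),
(t,pt(28,22,70),(281,197.5)),(t,pt(28,-22,70),(278.7,183.5)),(s,pt(105,38,8),(312,194.5)),(s,pt(-150,-38,8),(365.7,248))]
p,P=fit(J,[.586,.062,1.72])
print('cup',P(p,(.075,0,.04)))
b=P(p,(-.148,0,.118));print('bar',b,proj(s,[b])); b2=P(p,(-.163,0,.064));print(b2)
for uv in [(263.8,192.2)]: print('disc',at(t,uv,.086))
E
python3 m2.py
```

```text
jack
[0.585  0.0621 1.7245] yaw 98.81
[[-1.2, -0.2], [-0.8, -0.4], [1.8, -0.8], [2.2, -0.3], [-0.3, 0.4], [-0.2, -0.1], [-0.9, -0.8], [-0.5, -0.8]]
cup [np.float64(0.57356033510724), np.float64(0.1362157287045481), 0.04]
bar [np.float64(0.607711410814216), np.float64(-0.0841537429290164), 0.118] [[352.55833274 216.53599933]]
[np.float64(0.6100085683729812), np.float64(-0.09897680155907682), 0.064]
disc [0.57466969 0.13520799 0.086     ]
```

View pics/c8.png

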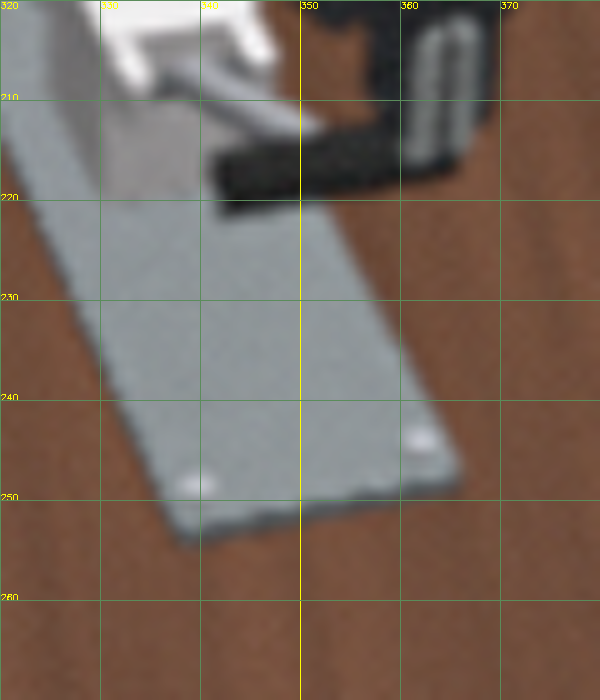

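```bash
python3 - <<'E'
from h import *
st=bot.read_state();print(st['tool_pos'])
plan([.6077,-.0842,.131],8.9)
E
```

```text
[ 0.61750922 -0.13543357  0.17062024]
tr [-0.16, -5.21, 3.96] turn [-0.02, 0.0, 0.21]
```

Call:
carry_out(
  translation=[
    [-0.15,-2,0],
    [-0.15,-4,1],
    [-0.15,-5.1,2.5],
    [-0.15,-5.1,3.5],
    [-0.15,-5.1,3.9],
    [-0.15,-5.1,3.9],
    [-0.15,-5.1,3.9],
  ],
  turn=[
    [0,0,0],
    [0,0,0],
    [0,0,0],
    [0,0,0],
    [0,0,0],
    [0,0,0],
    [0,0,0],
  ],
)

```text
time_s: 20.52
tool_pos: [0.6085, -0.0868, 0.1317]
tcp_rot: [[0.988, 0.157, 0.001], [0.157, -0.988, -0.0], [0.001, 0.0, -1.0]]
contact_force: [-0.5, -0.1, 0.5]
grip_width: 0.0001
```

```bash
python3 - <<'E'
from h import *
st=bot.read_state();print(st['tool_pos'],st['contact_force'])
plan([.6077,-.0842,.127],8.9)
s=snap('side','s11.png')
E
python3 crop.py s11.png 280 150 420 260 5 c6.png
```

```text
[ 0.60851964 -0.08677681  0.13166345] [-0.54263638 -0.14239376  0.45723833]
tr [-0.04, -0.27, 0.47] turn [0.01, -0.03, 0.14]
```

View pics/c6.png

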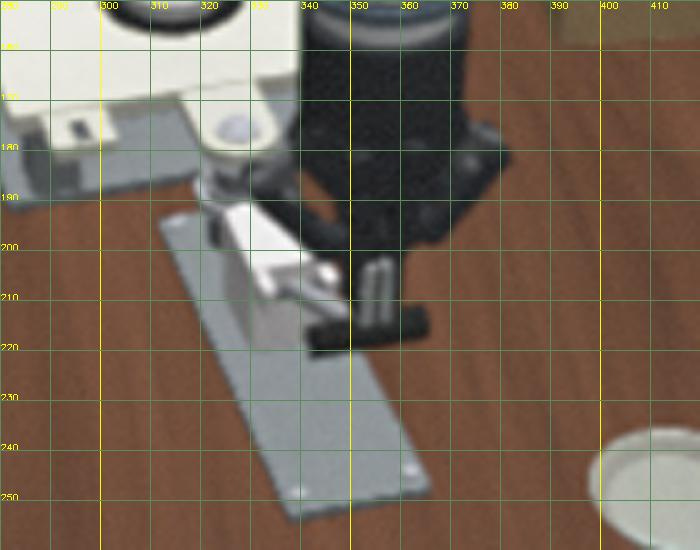

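Call:
carry_out(
  translation=[
    [-0.05,-0.2,0.2],
    [-0.05,-0.2,0.45],
    [-0.05,0.0,0.9],
    [-0.05,0.2,1.35],
    [-0.05,0.4,1.8],
    [-0.05,0.6,2.3],
    [-0.05,0.75,2.8],
    [-0.05,0.9,3.3],
    [-0.05,1.1,3.9],
    [-0.05,1.1,3.9],
  ],
  turn=[
    [0,0,0],
    [0,0,0],
    [0,0,0],
    [0,0,0],
    [0,0,0],
    [0,0,0],
    [0,0,0],
    [0,0,0],
    [0,0,0],
    [0,0,0],
  ],
)

```text
time_s: 21.82
tool_pos: [0.6098, -0.0979, 0.0923]
tcp_rot: [[0.988, 0.158, 0.001], [0.158, -0.988, -0.001], [0.0, 0.001, -1.0]]
contact_force: [0.3, -5.3, 6.3]
grip_width: 0.0001
```

```bash
python3 - <<'E'
from h import *
st=bot.read_state();print(st['tool_pos'],st['contact_force'])
s=snap('side','s12.png')
E
python3 crop.py s12.png 280 150 420 260 5 c6.png
```

```text
[ 0.6097709  -0.09789794  0.09234598] [ 0.31276795 -5.32221851  6.25198492]
```

View pics/c6.png

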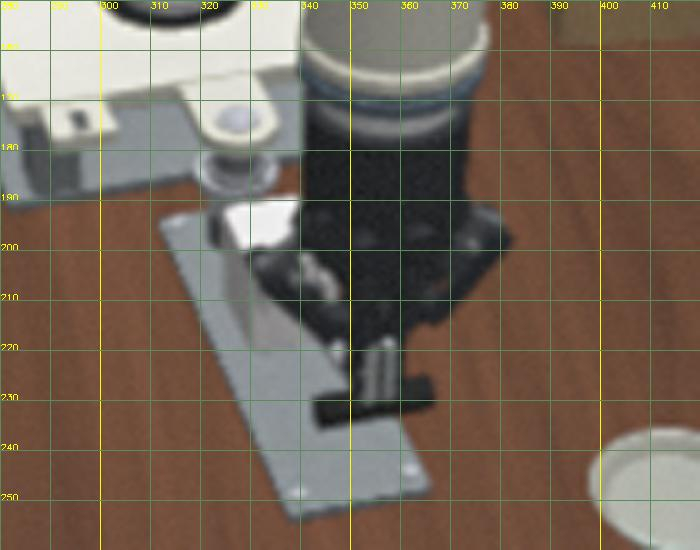

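Call:
carry_out(
  translation=[
    [0,0.2,0.3],
    [0,0.3,0.7],
    [0,0.35,1.1],
    [0,0.4,1.5],
    [0,0.4,1.8],
    [0,0.4,2.0],
    [0,0.4,2.0],
    [0,0.4,2.0],
  ],
  turn=[
    [0,0,0],
    [0,0,0],
    [0,0,0],
    [0,0,0],
    [0,0,0],
    [0,0,0],
    [0,0,0],
    [0,0,0],
  ],
)

```text
time_s: 22.88
tool_pos: [0.6104, -0.1018, 0.0727]
tcp_rot: [[0.987, 0.158, 0.001], [0.158, -0.987, -0.001], [0.001, 0.001, -1.0]]
contact_force: [0.2, -3.5, 7.4]
grip_width: 0.0
```

```bash
python3 - <<'E'
from h import *
st=bot.read_state();print(st['tool_pos'],st['contact_force'])
s=snap('side','s13.png');t=snap('top','t13.png')
b=[.6100,-.0990,.064];print(proj(s,[b]),proj(t,[b]))
for z in (.086,.1): print(proj(s,[[.5747,.1355,z]]))
E
python3 crop.py s13.png 280 150 420 260 5 c6.png;python3 crop.py t13.png 240 150 370 240 6 c7.png
```

```text
[ 0.61039733 -0.10176941  0.07273785] [ 0.16312626 -3.54212881  7.44120124]
[[353.64954198 237.17791433]] [[342.75808424 181.10298789]]
[[327.04748181 175.75696408]]
[[327.08159037 171.64517934]]
```

View pics/c6.png

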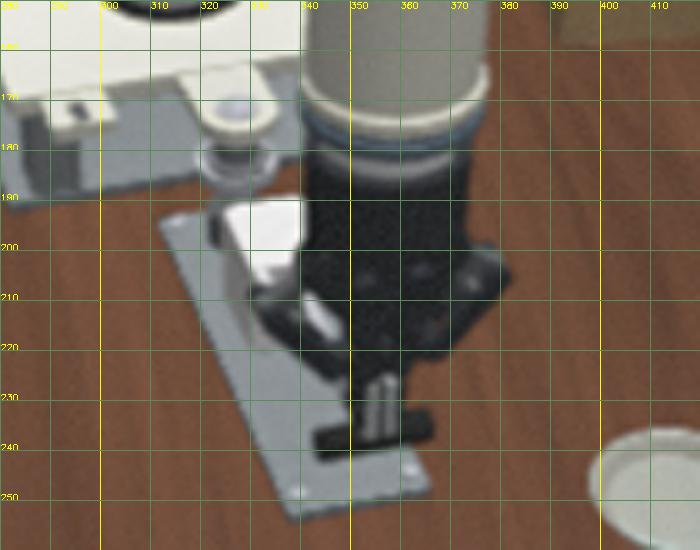

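View pics/c7.png

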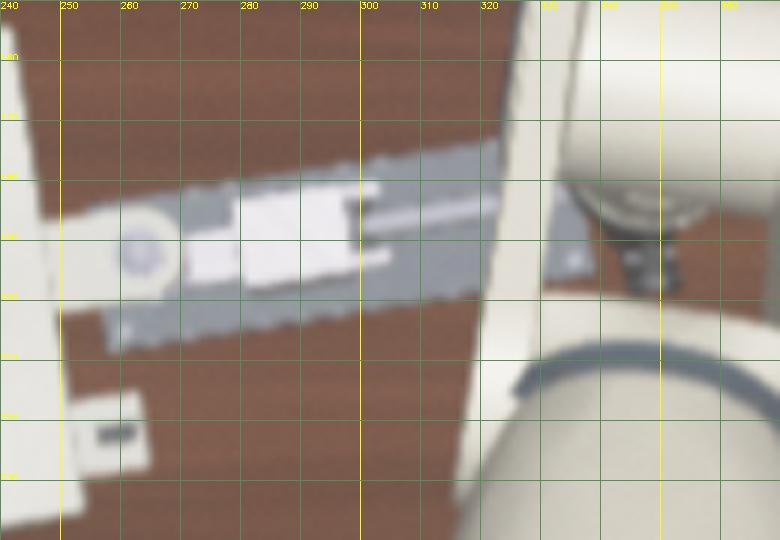

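The disc rose from about row 176 to 171.5, which matches +14 mm, and the jack corners are unchanged. I'll press slightly more to confirm the stop.

Call:
carry_out(
  translation=[
    [0,0,0.1],
    [0,0,0.2],
    [0,0,0.2],
    [0,0,0.2],
  ],
  turn=[
    [0,0,0],
    [0,0,0],
    [0,0,0],
    [0,0,0],
  ],
)

```text
time_s: 23.48
tool_pos: [0.6105, -0.1019, 0.0715]
tcp_rot: [[0.987, 0.158, 0.001], [0.158, -0.987, -0.001], [0.001, 0.001, -1.0]]
contact_force: [-3.0, -3.6, 15.8]
grip_width: 0.0002
```

At the stop (force 15.8 N). Letting it come back up along the arc.

Call:
carry_out(
  translation=[
    [0,0,-0.3],
    [0,-0.05,-0.8],
    [0,-0.15,-1.3],
    [0,-0.25,-1.8],
    [0,-0.4,-2.4],
    [0,-0.55,-3],
    [0,-0.7,-3.5],
    [0,-0.9,-4],
    [0,-1.1,-4.5],
    [0,-1.3,-5],
    [0,-1.5,-5.5],
    [0,-1.5,-6.1],
    [0,-1.5,-6.6],
    [0,-1.5,-7],
    [0,-1.5,-7],
    [0,-1.5,-7],
  ],
  turn=[
    [0,0,0],
    [0,0,0],
    [0,0,0],
    [0,0,0],
    [0,0,0],
    [0,0,0],
    [0,0,0],
    [0,0,0],
    [0,0,0],
    [0,0,0],
    [0,0,0],
    [0,0,0],
    [0,0,0],
    [0,0,0],
    [0,0,0],
    [0,0,0],
  ],
)

```text
time_s: 25.48
tool_pos: [0.6076, -0.0864, 0.1403]
tcp_rot: [[0.987, 0.158, -0.0], [0.158, -0.987, 0.0], [-0.0, -0.0, -1.0]]
contact_force: [-0.3, -1.0, -0.6]
grip_width: -0.0
```

```bash
python3 - <<'E'
from h import *
st=bot.read_state();print(st['tool_pos'],st['contact_force'])
s=snap('side','s14.png');t=snap('top','t14.png')
plan([.6077,-.0865,.130],8.9)
E
python3 crop.py s14.png 280 150 420 260 5 c6.png;python3 crop.py t14.png 240 150 370 240 6 c7.png
```

```text
[ 0.60758595 -0.08637042  0.14025716] [-0.32684356 -1.03833948 -0.58731739]
tr [0.01, 0.02, 1.01] turn [-0.01, 0.02, 0.17]
```

View pics/c6.png

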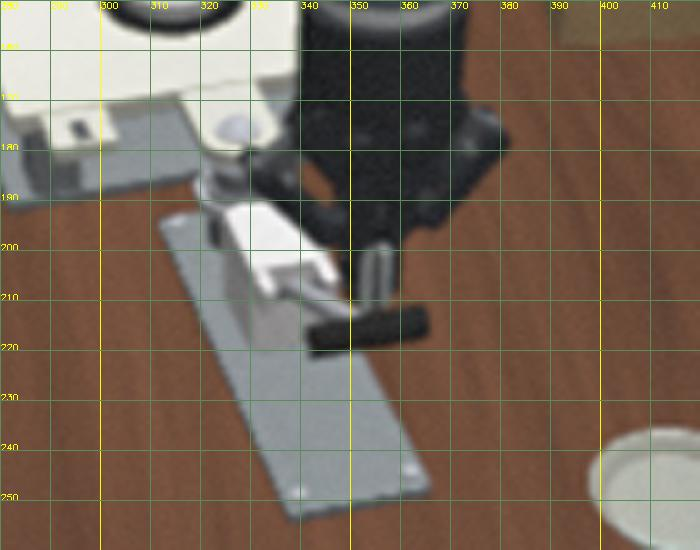

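View pics/c7.png

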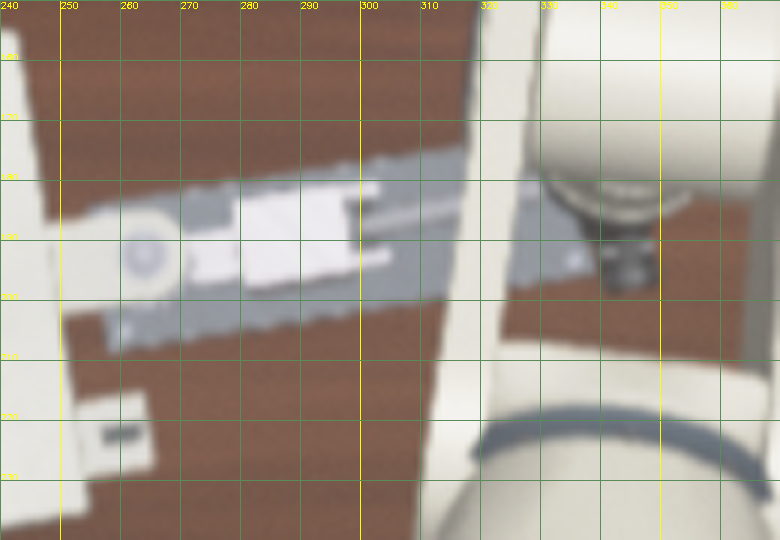

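Handle is back up, the platform has settled (disc at row 176), and the jack hasn't moved. Second stroke next.

Call:
carry_out(
  translation=[
    [0,0,0.6],
    [0,0,1.1],
    [0,0.1,1.5],
    [0,0.35,2],
    [0,0.55,2.5],
    [0,0.75,3],
    [0,0.95,3.5],
    [0,1.1,4],
    [0,1.25,4.5],
    [0,1.4,5],
    [0,1.5,5.5],
    [0,1.55,6],
    [0,1.55,6.4],
    [0,1.55,6.7],
    [0,1.55,6.85],
    [0,1.55,6.9],
    [0,1.55,6.9],
    [0,1.55,6.9],
  ],
  turn=[
    [0,0,0],
    [0,0,0],
    [0,0,0],
    [0,0,0],
    [0,0,0],
    [0,0,0],
    [0,0,0],
    [0,0,0],
    [0,0,0],
    [0,0,0],
    [0,0,0],
    [0,0,0],
    [0,0,0],
    [0,0,0],
    [0,0,0],
    [0,0,0],
    [0,0,0],
    [0,0,0],
  ],
)

```text
time_s: 27.82
tool_pos: [0.611, -0.1024, 0.0724]
tcp_rot: [[0.987, 0.158, 0.002], [0.158, -0.987, -0.001], [0.002, 0.001, -1.0]]
contact_force: [-2.0, -4.3, 11.9]
grip_width: 0.0
```

```bash
python3 - <<'E'
from h import *
st=bot.read_state();print(st['tool_pos'],st['contact_force'])
s=snap('side','s15.png');t=snap('top','t15.png')
E
python3 crop.py s15.png 280 150 420 260 5 c6.png
```

```text
[ 0.61095974 -0.10242037  0.07238357] [-1.99952146 -4.25686463 11.94671221]
```

View pics/c6.png

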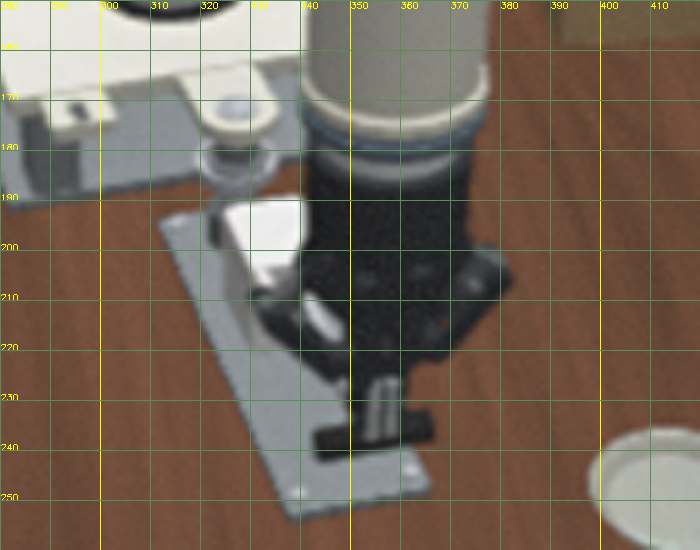

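View pics/t15.png

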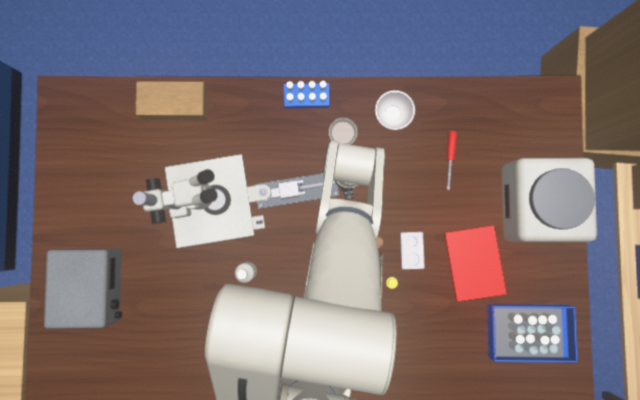

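Handle is down at the stop with 12 N on it. The disc is up at row 171.5, the jack is flat and unmoved, and the bystanders in view are where they were. Handing in.

```bash
python3 -c "
from bench import bot
s=bot.read_state();print(s['time_s'],s['contact_force'],abs(s['dq']).max());print(bot.hand_in())"
```

```text
27.925 [-1.75425192 -4.31130525 10.19969717] 0.00166620301728386
the job is handed in; nothing more can be done
None
```

I handed the job in at about 28 s, with the second stroke held down and the platform raised on the pad. The hand-in gives no verdict, so the results below are from my own readings.

**What I did:** I took the grey pad from the mould and seated it wide end down in the jack's cup. I then carried the jack over and slid it in so the cup sat under the round-ended lug. After that I pressed the handle to its stop, let it come all the way up so the platform settled, and pressed it to the stop again.

**Last checks:**
- **Handle:** the fingertips were at 72 mm, about where the bar's top should be when fully down, and pushing down with 10–12 N.
- **Platform:** the marker disc rose by about 4.5 pixels in both strokes, which matches the full 14 mm. It returned to its starting row in between.
- **Jack:** the visible base corners did not move during pumping. When I measured it before pumping, the cup was about 1–3 mm from the lift point in plan.

**Not confirmed or slightly off:**
- **Lift point:** my two estimates of its position differed by about 4 mm; the limit is 12 mm.
- **Base-corner fit:** the fit of the jack's position was off by up to 2 pixels at the partly hidden rear corners.
- **Sideways force:** there was still about 4 N of sideways friction on the bar at the end, with no visible shift of the jack.
- **Jar:** the arm hid it from the top camera in the last picture. It was last seen standing in the side view when the jack was slid in.

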